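Lock the levelling screw of a gel-casting table

ROBOT

A 7-joint arm with a two-finger parallel gripper is mounted at the origin on the work surface. World frame = base frame: x ahead of the robot, y to its left, z up, the work surface at z = 0. Lengths are in m, angles in rad, forces in N, time in s.
With the tool pointing down it reaches from about 0.35 to 0.9 m from the base axis. Payload 8.1 kg.
Tool frame: the origin (TCP) lies midway between the tips of the shut fingers; the grasp point (between the pads) lies 19 mm behind it (manip.hold_point_z is the distance from the TCP to the grasp point, in m); z points along the fingers, y is the line along which they close (so a half turn about z gives the same grasp; the last joint's range is limited). The gripper opens to 92 mm and grips with 3 to 60 N. Pads are 19 mm wide; open, the fingers measure 130 mm over their backs; the gripper's body (75 mm by 190 mm) begins 47 mm behind the grasp point.
Start: joints at [1.03, 0.434, 0.025, 1.573, -0.012, 1.134, -0.075], TCP at [0.265, -0.566, 0.227] pointing down, gripper open.
Joint ranges: [-2.62, 2.62], [-0.44, 2.09], [-1.27, 1.32], [0.08, 2.57], [-1.32, 4.46], [0.12, 2], [-2.74, 2.74]. Speed limits (rad/s): [2.22, 2.22, 3.01, 3.01, 3.14, 3.14, 3.14].

INTERFACE

Orientations are given as a unit quaternion [x, y, z, w].
In Python, from cell import manip gives the robot as it stands.
- The arm moves only by the shell command python3 -m handwheel 'ROWS' [OPENING] [FORCE]. ROWS is text: rows parted by semicolons, each of 4 numbers parted by spaces: the shift along the tool's x, y, z scaled (see below), then the turn about the tool's z scaled (see below). A call has 1 to 12 rows; each row shifts and turns the commanded pose from where the row before left it, along the tool's axes as they then stand; what a row does not reach is not made up. The controller multiplies each number of a shift by 1000 mm and each number of a turn by pi/2 rad. A row lasts 1/10 s, in which the tool goes at most 50 mm and 8.59 degrees, less where a joint would pass 70% of its speed; a pose out of reach is approached as far as the arm can. A call with a number of a shift or a turn outside -1 to 1 is refused whole. A call with a gripper value outside its range is refused whole. OPENING is the opening, from -1 (shut) to 1 (fully open), set as the call begins (- or left out, the last holds). The fingers move at their own pace and stop on an object; FORCE is the grip in N (left out, the last holds). Time passes only in rows, so rows that do not move let the fingers close. It gives the time, the measured TCP pose, the force, the opening and the grip force at its end, in the units of the state.
- manip.get_state(): the state, without advancing time (a new reading comes with each control period).
- manip.get_image(name): name is "scene" or "top"; returns a dict with "image" (420x560x3 uint8, blue, green, red), "fx", "fy", "cx", "cy" (pixels), "k1" (the pictures are not rectified: a ray, as slopes to the right and down, at radius r is drawn at 1 + k1 r^2 times it, then the intrinsics apply), "origin" and "attitude" of the camera in the world. Camera axes: x right, y down, z forward; pixel columns grow to the right and rows downward; lengths in m; the calibration is good to about 2 mm. A picture is of the moment at which its call begins. There is no depth.
- manip.close_job(): hands the job in; it is judged then, once.
The state is a dict: "time": time; "qpos": joint angles; "dq": joint speeds; "tau": joint torques, N m; "tool_pos": TCP position; "tcp_rot": TCP orientation; "wrist_force": force on the tool from outside, world axes, zero at the start; "wrist_torque": the same for the moment, N m; "width": finger opening in m; "grip_force": force on a finger pad.
Only numpy, scipy, OpenCV 4.12 (cv2) and the standard library are available. Lean on these libraries where they do the work, as an engineer would, in place of code of your own. Each camera call takes 0.05 s, during which the arm holds its last target. There are 200 camera calls.

TASK

The gel-casting table has been levelled; now lock its near levelling screw without losing the setting. Slide the holding key fully home into the notch of the screw's thumbwheel so that the screw is held, then turn the jam nut clockwise, down onto its washers and on until it bears firmly against the held screw, but do not force it. Leave the key home and the nut tight, and do not disturb the bottle, the tip box or the tray on the table.

Things in the scene. Friction and masses are not known exactly. Their poses are not given: they have to be found in the camera images.
- leveller: Fixed aluminium levelling table, top 57 mm above the bench, 200 x 240 mm, with a 50 mm wide lug on its near side that carries the levelling screw. Origin on the bench straight below the screw's axis; x points from the key through the screw to the far side of the table, z up. It cannot move
- screw: Adjusting screw, vertical, through the lug: under the lug a steel thumbwheel, 72 mm diameter, 16 to 28 mm above the bench, with eight 9.5 mm radial notches; above it a 20 mm stud, top 110 mm above the bench. Origin and z as leveller, x along leveller's x at the start: that is the setting to keep (within 8 degrees; play in the key 3). Only 0.08 N m of friction holds it
- wheel_mid (a point): Point on the screw's axis at the middle of the thumbwheel, 22 mm above the bench
- key: Holding key: dark steel bar in a low guide on the near side of the screw, in line with a notch; 7 mm wide nose towards the wheel, upright grey tab (24 mm along x, 14 mm along y, 28 to 62 mm above the bench). Guide cheeks: 21 mm high, to 15 mm from the middle line. Slides along leveller's x with 2 N of friction, stays where left. Axes as leveller
- key_tab (a point): Middle of the top of the key's tab, 62 mm above the bench. In leveller's frame its x is -0.118 m with the key drawn right back and -0.096 m when fully home against its stop
- jam_nut (a joint): Angle in rad that the jam nut still has to turn (clockwise from above) until it meets its washers; 0 means it touches them, not that it is tight. It runs freely (0.03 N m) until then and hardly sinks as it turns
- nut_mid (a point): Middle of the jam nut, a steel hexagon nut 30 mm across flats, 20 mm high, from 63 to 83 mm above the bench, on its washer on the lug. z up, y at right angles to one pair of flats (flats repeat every 60 degrees)
- bottle: Amber bottle, 64 mm diameter, 150 mm high, standing on the bench on the left; leave alone
- tip_box: Blue pipette-tip box with clear lid, 87 x 122 x 68 mm, on the bench on the right; leave alone
- gel_tray: White open tray, 90 x 120 x 22 mm, lying on the levelling table; leave alone
- washer_mid (a point): Middle of the two dark washers under the nut, 38 mm diameter, 57 to 63 mm above the bench. Once met they settle with the nut through a further 0 to 1.1 rad of easy turn (0.06 N m), only felt; then the moment steps up to 0.3 N m and rises by 1.3 N m per rad: firm from 0.5, best 0.65, forced above 0.9 N m. The screw passes it to the key, 32 mm off the axis, or turns along if the key is not home

How it is judged:
On the way, in this order (a step that is already met when the one before it is completed fails the run):
1. the holding key is fully home in the notch, the nut still short of its washers (x of key_tab in the frame of leveller above -0.099 m and value of joint jam_nut above 0.2 rad), for 0.2 s.
2. the nut, on its washers, bears firmly against the held screw: at least 13 N between wheel and key (value of joint jam_nut below 0.05 rad and contact force between key and screw above 13 N), for 0.2 s.
At the end, for the whole second after the job is handed in: key home (within 3 mm), jam nut still on its washers (within 0.05 rad) after having been tightened firmly, screw within 0.14 rad of its setting, gripper clear (x of key_tab in the frame of leveller above -0.099 m and value of joint jam_nut below 0.05 rad and angle between the x axis of screw and the x axis of leveller, either way round below 0.14 rad); the robot touches nothing.
It fails at once if the screw is turned off its setting by more than 0.14 rad (angle between the x axis of screw and the x axis of leveller, either way round above 0.14 rad).
It fails at once if the nut is forced: more than 32 N between wheel and key (contact force between key and screw above 32 N).
It fails at once if the bottle, the tip box or the tray is moved by more than 15 mm (distance of any of bottle, tip_box, gel_tray from where it was at the start of the episode above 0.015 m).
It also fails if it takes over 72 s, if anything falls off the work surface, if the arm or the gripper's body presses on something with over 40 N, if the wrist force passes 120 N, or if a joint passes its speed limit or range.

## Working session

There is one attempt and no reset: what is moved stays moved. The work goes in short steps, Python scripts to look and compute and a shell command to move; the robot and the scene stay as the last step left them, time stands still between calls to the robot, and variables do not carry over. Pictures are saved under pics/ and viewed, at most 10 in all, crops included, and the job is handed in when it is done.

```bash
ls; mkdir -p pics; python3 - <<'E'
from cell import manip
import cv2
for n in("scene","top"):
    d=manip.get_image(n); cv2.imwrite(f"pics/{n}0.png",d["image"]); print({k:v for k,v in d.items() if k!="image"})
print(manip.get_state(), manip.hold_point_z)
E
```

```text
pics
{'fx': 412.6435088113517, 'fy': 412.6435088113517, 'cx': 278.01366922329686, 'cy': 205.21133179109702, 'k1': -0.08401454011859665, 'origin': array([0.99737455, 0.37988302, 0.77689129]), 'attitude': array([ 0.40333589,  0.86483657, -0.27193644, -0.12421126])}
{'fx': 463.2428513830576, 'fy': 463.2428513830576, 'cx': 275.3996730454124, 'cy': 210.58784366963954, 'k1': -0.14146666686735515, 'origin': array([0.54539864, 0.06915254, 1.10797764]), 'attitude': array([-0.70581719,  0.70715477, -0.02999842,  0.02922855])}
{'time': 0.1, 'qpos': array([ 1.03037057,  0.43516871,  0.02498019,  1.57400482, -0.01160753,
        1.13399921, -0.07509791]), 'dq': array([-4.52996627e-05, -2.30797451e-03,  1.15173553e-03, -8.54643193e-04,
       -4.84174754e-04,  3.54732488e-04, -2.04253946e-04]), 'tau': array([ 2.43668081e-03, -6.69131684e+01,  9.87791978e-01, -3.15146649e+01,
       -6.05335599e-02,  3.74452304e-02,  5.99037389e-05]), 'tool_pos': array([ 0.26473765, -0.56565376,  0.22601445]), 'tcp_rot': array([ 9.76142168e-01,  2.17131189e-01, -2.17071467e-04, -6.83857274e-04]), 'wrist_force': array([ 0.1075208 , -0.35552586,  0.33613222]), 'wrist_torque': array([0.03009683, 0.00958213, 0.0128983 ]), 'grip_force': 0.0, 'width': 0.09235270192796395} 0.0188
```

View pics/scene0.png

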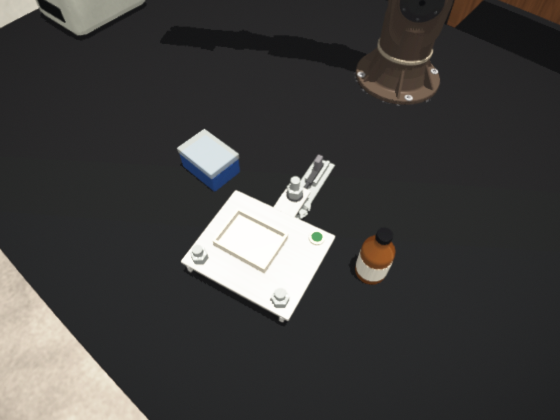

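View pics/top0.png

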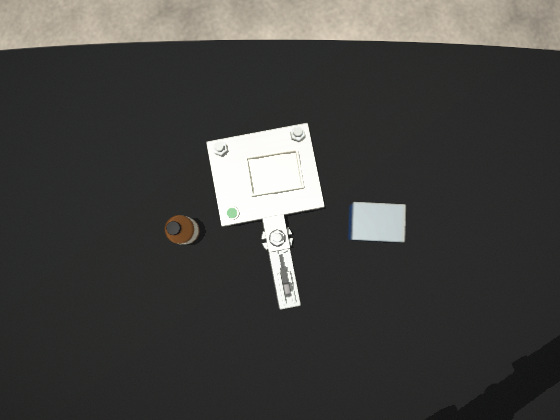

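The leveller is at top pixel (277,238) for the nut, with the key guide running down to (288,305). The bottle is on the left at (182,229) and the tip box on the right at (378,222). I'll zoom in on the nut and key.

```bash
cat > h.py <<'E'
import numpy as np, cv2
from scipy.spatial.transform import Rotation as R
from cell import manip
def ray(d,u,v):
    K=np.array([[d['fx'],0,d['cx']],[0,d['fy'],d['cy']],[0,0,1]])
    p=cv2.undistortPoints(np.array([[[u,v]]],float),K,np.array([d['k1'],0,0,0.]))[0,0]
    return d['origin'],R.from_quat(d['attitude']).apply([p[0],p[1],1])
def onz(d,u,v,z):
    o,r=ray(d,u,v); return o+r*(z-o[2])/r[2]
def pix(d,P):
    q=R.from_quat(d['attitude']).inv().apply(np.array(P)-d['origin']); s=q[:2]/q[2]
    s=s*(1+d['k1']*(s@s)); return s*[d['fx'],d['fy']]+[d['cx'],d['cy']]
def crop(d,x0,y0,w,h,s):
    return cv2.resize(d['image'][y0:y0+h,x0:x0+w],None,fx=s,fy=s,interpolation=cv2.INTER_CUBIC)
E
python3 - <<'E'
from h import *
t=manip.get_image("top"); s=manip.get_image("scene")
a=crop(t,252,205,56,84,7);b=crop(s,275,150,56,84,7)
a=crop(t,250,212,56,84,7)
a=crop(t,252,225,56,84,7)
cv2.imwrite("pics/z0.png",np.hstack([a,b]))
for n,d in(("t",t),("s",s)):
  g=cv2.cvtColor(d['image'],cv2.COLOR_BGR2GRAY)
print(onz(t,277,238,.11),onz(t,287,282,.062),onz(s,295,181,.11),onz(s,319,160,.062))
E
```

```text
[0.56999541 0.06465399 0.11      ] [0.47232898 0.04219978 0.062     ] [0.57612882 0.06708844 0.11      ] [0.4629625  0.04852001 0.062     ]
```

View pics/z0.png

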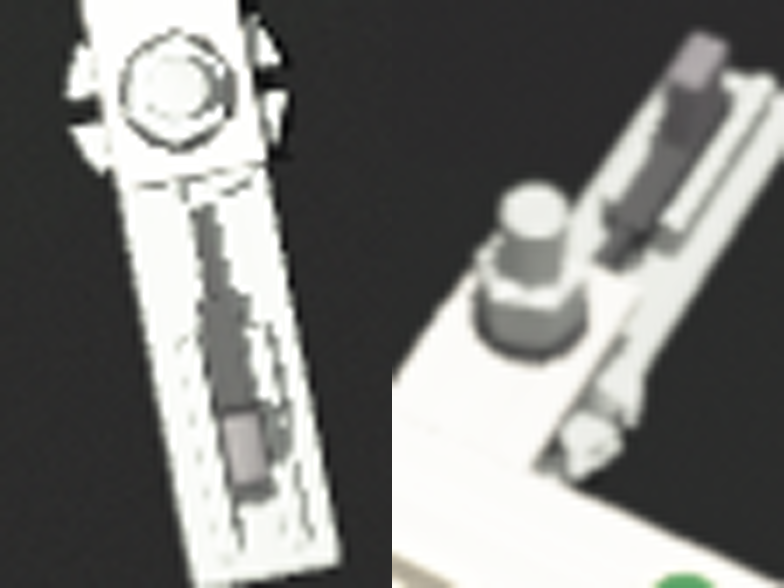

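```bash
python3 - <<'E'
from h import *
t=manip.get_image("top"); s=manip.get_image("scene")
def tri(a,b):
    o1,r1=ray(t,*a);o2,r2=ray(s,*b)
    m=np.linalg.lstsq(np.c_[r1,-r2],o2-o1,rcond=None)[0]
    return o1+r1*m[0],o2+r2*m[1]
print("stud",*tri((276.6,237.),(295,179.6)),"tab",*tri((286.4,288.6),(318.3,158.1)))
# tab by mask: brightish purple-grey top
for n,d,(x0,y0,w,h) in(("t",t,(275,275,25,25)),("s",s,(305,150,25,25))):
    c=d['image'][y0:y0+h,x0:x0+w].astype(int)
    m=(c[...,2]-c[...,1]>8)&(c[...,2]>120)
    v,u=np.nonzero(m); print(n,len(u),u.mean()+x0,v.mean()+y0,onz(d,u.mean()+x0,v.mean()+y0,.062))
print("stud z.11",onz(t,276.6,237.,.11),onz(s,295,179.6,.11))
# guide / bracket outline direction
g=cv2.cvtColor(t['image'],cv2.COLOR_BGR2GRAY)
m=(g>120).astype(np.uint8); m[:, :200]=0; m[:,330:]=0; m[:120]=0; m[320:]=0
def edge(rows):
    L=[];Rr=[]
    for v in rows:
        u=np.nonzero(m[v,255:310])[0]+255; L.append(onz(t,u[0]-.5,v,.005)); Rr.append(onz(t,u[-1]+.5,v,.005))
    for E in(np.array(L),np.array(Rr)):
        p=np.polyfit(E[:,0],E[:,1],1); print("yaw",np.degrees(np.arctan(p[0])),p)
edge(range(255,302))
a=crop(t,264,224,27,27,20);b=crop(s,280,172,27,27,20)
st=lambda i:cv2.LUT(i,np.clip((np.arange(256)-90)*1.55,0,255).astype(np.uint8))
cv2.imwrite("pics/z1.png",np.hstack([a,b])[:, :].copy() if 0 else cv2.resize(np.hstack([a,b]),(800,400)))
E
```

```text
stud [0.57216607 0.06550801 0.10935154] [0.57287584 0.06450464 0.10937422] tab [0.45738922 0.04353898 0.05997189] [0.45783237 0.04287412 0.05995093]
t 0 nan nan [nan nan nan]
s 0 nan nan [nan nan nan]
stud z.11 [0.57214869 0.06551037 0.11      ] [0.57327379 0.06480029 0.11      ]
yaw 10.537366591535289 [ 0.1860137  -0.01556276]
yaw 10.640467677103842 [ 0.18787604 -0.06868403]<stdin>:12: RuntimeWarning: Mean of empty slice.
  ret = ret.dtype.type(ret / rcount)
```

View pics/z1.png

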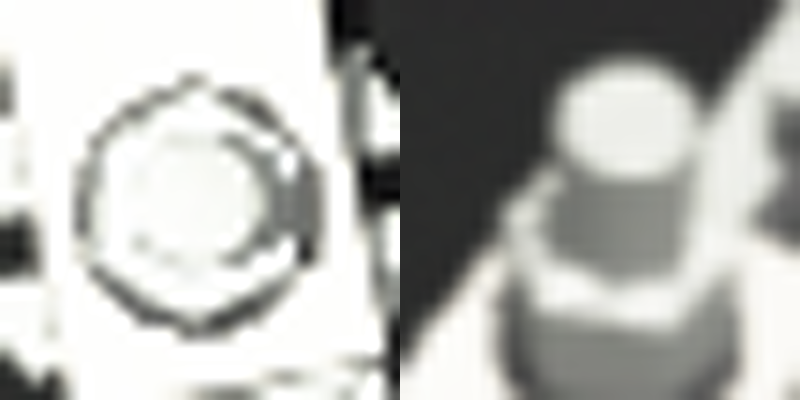

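The top view shows hexagon corners pointing up and down (world ±x), so one pair of flats faces world ±y. The leveller's yaw is about 10.6°. Next I move above the key.

```bash
python3 -m handwheel '0 0 0 0.08; 0 0 0 0.081; 0.0215 -0.0402 0 0; 0.0215 -0.0402 0 0; 0.0215 -0.0402 0 0; 0.0215 -0.0402 0 0; 0.0215 -0.0402 0 0; 0.0215 -0.0402 0 0; 0.0215 -0.0402 0 0;  0.0215 -0.0402 0 0; 0.0215 -0.0402 0 0' 1 20
python3 - <<'E'
from h import *
t=manip.get_image("top"); s=manip.get_image("scene")
c=np.array([.5725,.0651,.083])
for a in(-10,0,10,20):
    print(a,[np.round(pix(s,c+.01732*np.array([np.cos(x),np.sin(x),0])),1) for x in np.radians(a+60*np.arange(6))])
print([np.round(pix(t,c+.01732*np.array([np.cos(x),np.sin(x),0])),1) for x in np.radians(60*np.arange(6))])
E
```

```text
time: 1.4
tool_pos: [0.3889, -0.1732, 0.227]
tcp_rot: [0.996, 0.092, 0.0, 0.0]
wrist_force: [0.1, -0.4, 0.3]
width: 0.0917
grip_force: 0.0
-10 [array([288.8, 191.6]), array([296.6, 193.9]), array([302.8, 189.6]), array([301.1, 183.2]), array([293.4, 181. ]), array([287.2, 185.2])]
0 [array([289.8, 192.5]), array([298. , 193.6]), array([303.1, 188.5]), array([300.1, 182.4]), array([292. , 181.3]), array([286.9, 186.3])]
10 [array([291. , 193.1]), array([299.3, 193.1]), array([303.2, 187.4]), array([298.9, 181.8]), array([290.7, 181.8]), array([286.8, 187.4])]
20 [array([292.3, 193.6]), array([300.4, 192.4]), array([303. , 186.3]), array([297.6, 181.3]), array([289.6, 182.4]), array([286.9, 188.5])]
[array([276.7, 229.3]), array([270. , 233.3]), array([270. , 241.1]), array([276.8, 245. ]), array([283.5, 241.1]), array([283.5, 233.2])]
```

```bash
python3 -m handwheel '0.0214 -0.0401 0 0; 0.0214 -0.0401 0 0; 0.0214 -0.0401 0 0; 0.0214 -0.0401 0 0; 0.0214 -0.0401 0 0; 0 0 0.045 0; 0 0 0.045 0; 0 0 0 0; 0 0 0 0' 0.2 20
python3 - <<'E'
from h import *
s=manip.get_state();print(s['tool_pos'],s['qpos'],R.from_quat(s['tcp_rot']).as_matrix()[:,0])
E
```

```text
time: 2.4
tool_pos: [0.4568, 0.0415, 0.1371]
tcp_rot: [0.996, 0.092, -0.001, 0.0]
wrist_force: [0.5, 0.0, 0.0]
width: 0.0554
grip_force: 0.0
[0.45676846 0.04146439 0.1371344 ] [ 0.06812609  0.30102712 -0.33619346  2.05295264  0.13527755  0.80987748
 -1.73399671] [ 0.98301729  0.18350466 -0.00174801]
```

```bash
python3 -m handwheel '0 -0.002 0.045 0; 0 0 0.04 0; 0 0 0.017 0; 0 0 0 0; 0 0 0 0'
python3 -m handwheel '0 0 0 0; 0 0 0 0; 0 0 0 0; 0 0 0 0; 0 0 0 0' -1 15; python3 - <<'E'
from h import *
t=manip.get_image("top"); s=manip.get_image("scene")
cv2.imwrite("pics/k1.png",np.hstack([crop(t,252,225,56,84,7),crop(s,275,130,56,84,7)]))
E
```

```text
time: 2.9
tool_pos: [0.4584, 0.0438, 0.0366]
tcp_rot: [0.996, 0.092, 0.001, 0.0]
wrist_force: [0.2, -0.4, 0.4]
width: 0.055
grip_force: 0.0
time: 3.4
tool_pos: [0.4567, 0.0438, 0.0349]
tcp_rot: [0.996, 0.092, 0.0, 0.0]
wrist_force: [-0.4, -0.0, -0.5]
width: 0.0196
grip_force: 0.0
```

View pics/k1.png

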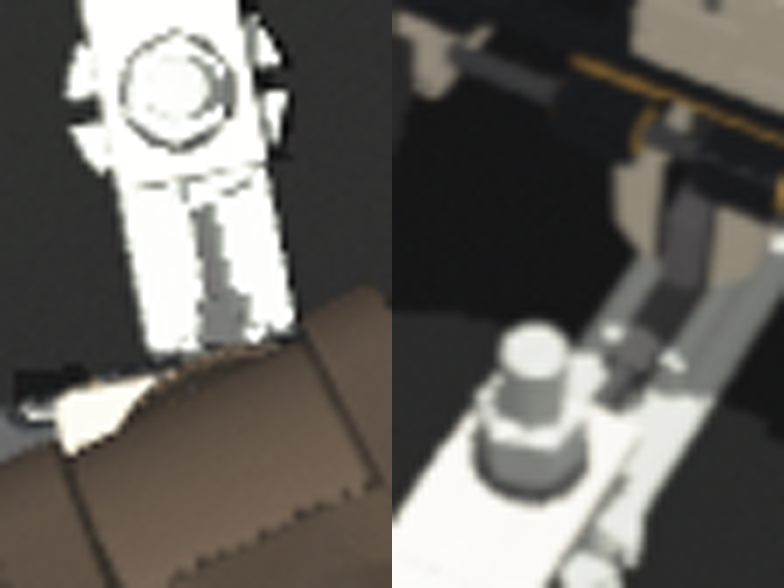

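The scene half shows the fingers straddling the tab at crop (690,230), nearly closed. I'll finish closing, then push along tool x by 22 mm plus a small margin.

```bash
python3 -m handwheel '0 0 0 0; 0 0 0 0; 0 0 0 0' -1 15; python3 -m handwheel '0.005 0 0 0; 0.005 0 0 0; 0.004 0 0 0; 0 0 0 0'
```

```text
time: 3.8
tool_pos: [0.4568, 0.043, 0.0348]
tcp_rot: [0.996, 0.092, 0.0, 0.0]
wrist_force: [0.6, -5.6, 3.5]
width: 0.0135
grip_force: 15.0
time: 4.2
tool_pos: [0.471, 0.0457, 0.0348]
tcp_rot: [0.996, 0.092, 0.0, 0.0]
wrist_force: [2.0, -4.5, 2.3]
width: 0.014
grip_force: 15.0
```

```bash
python3 -m handwheel '0.003 0 0 0; 0.002 0 0 0; 0 0 0 0;0 0 0 0'; python3 -m handwheel '0.001 0 0 0; 0.001 0 0 0; 0 0 0 0; 0 0 0 0';python3 -m handwheel '0.001 0 0 0; 0 0 0 0; 0 0 0 0';python3 -m handwheel '0.001 0 0 0; 0 0 0 0; 0 0 0 0'
```

```text
time: 4.6
tool_pos: [0.4755, 0.0465, 0.0348]
tcp_rot: [0.996, 0.092, -0.0, 0.0]
wrist_force: [0.4, -4.4, 3.2]
width: 0.0138
grip_force: 15.0
time: 5.0
tool_pos: [0.4767, 0.0467, 0.0347]
tcp_rot: [0.996, 0.092, -0.001, 0.001]
wrist_force: [-1.3, -5.9, 5.5]
width: 0.0137
grip_force: 15.0
time: 5.3
tool_pos: [0.4768, 0.0467, 0.0347]
tcp_rot: [0.996, 0.092, -0.001, 0.001]
wrist_force: [-4.4, -5.6, 9.8]
width: 0.0138
grip_force: 15.0
time: 5.6
tool_pos: [0.4768, 0.0467, 0.0346]
tcp_rot: [0.996, 0.092, -0.002, 0.001]
wrist_force: [-7.3, -6.3, 11.9]
width: 0.0145
grip_force: 15.0
```

```bash
python3 -m handwheel '-0.0015 0 0 0; 0 0 0 0; 0 0 0 0' 0.2; python3 -m handwheel '0 0 -0.03 0; 0 0 -0.045 0; 0 0 -0.045 0; -0.04 0.0 -0.02 0; -0.045 0 0 0;-0.045 0 0 0;0 0 0 0';  python3 - <<'E'
from h import *
t=manip.get_image("top"); s=manip.get_image("scene")
cv2.imwrite("pics/k2.png",np.hstack([crop(t,252,225,56,84,7),crop(s,275,150,56,84,7)]))
E
```

```text
time: 5.9
tool_pos: [0.4779, 0.0483, 0.0347]
tcp_rot: [0.996, 0.092, 0.0, -0.0]
wrist_force: [0.1, 0.3, -0.5]
width: 0.0332
grip_force: 0.0
time: 6.6
tool_pos: [0.344, 0.0225, 0.174]
tcp_rot: [0.996, 0.092, -0.002, 0.001]
wrist_force: [-0.1, -0.3, 0.5]
width: 0.0549
grip_force: 0.0
```

View pics/k2.png

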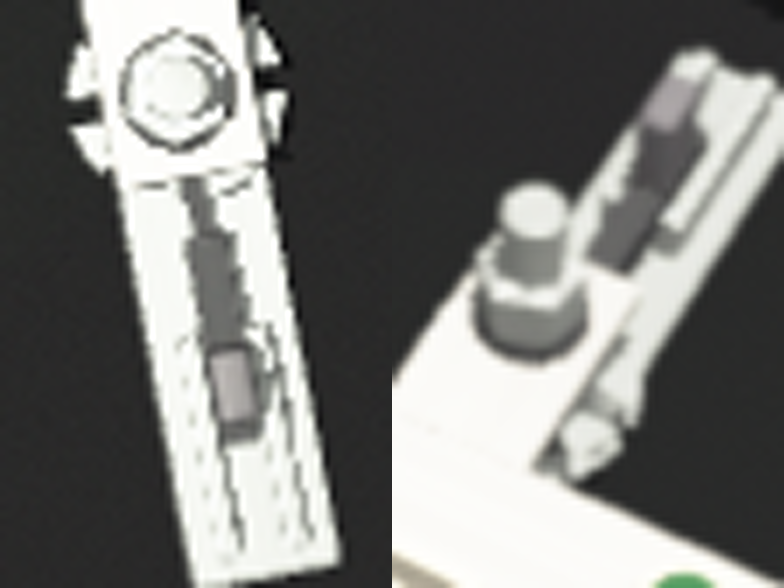

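The tab has moved about 20.6 mm, to about -0.0965 m, against a solid stop. The nose is in under the lug, so the key is home. Next is the nut: I wind the wrist back counter-clockwise for a long clockwise stroke.

```bash
python3 -m handwheel '0.0465 0 0 0; 0.0465 0 0 0; 0.0465 0 0 0; 0.0465 0 0 0; 0.0465 0 0 0; 0 0 0 -0.0944; 0 0 0 -0.0944; 0 0 0 -0.0944; 0 0 0 -0.0944; 0 0 0 -0.0944; 0 0 0 -0.0944; 0 0 0 -0.0944' 0.1 15
python3 -m handwheel '0 0 0 -0.0944; 0 0 0 -0.0944; 0 0 0 -0.0944; 0 0 0 -0.0944; 0 0 0 -0.0944; 0 0 0 -0.0944; 0 0 0 -0.0944; 0 0 0 -0.0944; 0 0 0 -0.0944; 0 0 0 -0.0944; 0 0 0 0; 0 0 0 0'
cat > st.py <<'E'
from h import *
s=manip.get_state();x=R.from_quat(s['tcp_rot']).as_matrix()[:,0]
yaw=np.degrees(np.arctan2(x[1],x[0]))
d=np.array([.5725,.0651])-s['tool_pos'][:2];a=np.radians(yaw)
print('yaw',yaw,'pos',s['tool_pos'],'q',s['qpos'].round(2),'tool dx,dy to nut',d@[np.cos(a),np.sin(a)],d@[np.sin(a),-np.cos(a)],'F',s['wrist_force'].round(1),'T',s['wrist_torque'].round(3),s['width'])
E
python3 st.py
```

```text
time: 7.9
tool_pos: [0.58, 0.0673, 0.1742]
tcp_rot: [0.817, 0.576, 0.0, -0.0]
wrist_force: [-0.1, 0.4, 0.0]
width: 0.0503
grip_force: 0.0
time: 9.1
tool_pos: [0.5793, 0.0669, 0.1742]
tcp_rot: [0.219, 0.976, 0.001, -0.0]
wrist_force: [0.0, -0.8, -0.1]
width: 0.0501
grip_force: 0.0
yaw 154.72878544355643 pos [0.57928453 0.06691723 0.1742391 ] q [ 0.42  0.59 -0.94  1.69  0.52  1.13  0.46] tool dx,dy to nut 0.005359447712483406 -0.004539654188369685 F [ 0.  -0.8 -0.1] T [ 0.024 -0.094 -0.004] 0.050098446800346794
```

```bash
python3 -m handwheel '0.0054 -0.0045 0 -0.0947; 0 0 0 -0.0947; 0 0 0 -0.0947; 0 0 0 -0.0947; 0 0 0 -0.0947; 0 0 0 -0.0947; 0 0 0 -0.0947; 0 0 0 -0.0947; 0 0 0 -0.0947; 0 0 0 -0.0947; 0 0 0 0; 0 0 0 0'
python3 st.py
```

```text
time: 10.3
tool_pos: [0.5719, 0.065, 0.1746]
tcp_rot: [-0.499, 0.867, 0.0, 0.0]
wrist_force: [0.8, -1.3, 0.5]
width: 0.0507
grip_force: 0.0
yaw -120.13531969156321 pos [0.57194377 0.06499451 0.174608  ] q [ 0.56  0.72 -1.22  1.7   0.71  1.25  1.78] tool dx,dy to nut -0.00037048369163029287 -0.0004280903398431087 F [ 0.8 -1.3  0.5] T [ 0.178 -0.076 -0.04 ] 0.050702184437773426
```

```bash
python3 -m handwheel '0 0 0.04 0; 0 0 0.04 0; 0 0 0.028 0; 0 0 0 0; 0 0 0 0';python3 st.py; python3 -m handwheel '0 0 0 0; 0 0 0 0; 0 0 0 0; 0 0 0 0; 0 0 0 0; 0 0 0 0; 0 0 0 0' -1 40;python3 st.py
```

```text
time: 10.8
tool_pos: [0.5719, 0.0653, 0.0674]
tcp_rot: [-0.501, 0.866, 0.0, 0.0]
wrist_force: [-0.2, 0.2, 0.2]
width: 0.0499
grip_force: 0.0
yaw -119.89780402247811 pos [0.57190775 0.06527858 0.0673776 ] q [ 0.5   0.83 -1.12  1.8   0.85  1.08  1.68] tool dx,dy to nut -0.0001403937872369248 -0.0006024508457935969 F [-0.2  0.2  0.2] T [ 0.198 -0.123 -0.025] 0.04994861475660251
time: 11.5
tool_pos: [0.5722, 0.0652, 0.0678]
tcp_rot: [-0.502, 0.865, -0.0, 0.001]
wrist_force: [-1.0, -0.9, 7.4]
width: 0.0296
grip_force: 40.0
yaw -119.75573109357953 pos [0.57219615 0.0652236  0.06778693] q [ 0.5   0.83 -1.12  1.8   0.85  1.08  1.68] tool dx,dy to nut -4.3499351768487994e-05 -0.00032513225595169355 F [-1.  -0.9  7.4] T [0.024 0.236 0.039] 0.02963955242536108
```

```bash
cat > ck.py <<'E'
from h import *
import sys
s=manip.get_state();x=R.from_quat(s['tcp_rot']).as_matrix()[:,0]
print('yaw %.1f'%np.degrees(np.arctan2(x[1],x[0])),'T',s['wrist_torque'].round(3),'F',s['wrist_force'].round(1),'pos',s['tool_pos'].round(4),'q',s['qpos'].round(2),s['width'].round(4))
sys.exit(int(abs(s['wrist_torque'][2])>.2))
E
python3 -m handwheel '0 0 0 0.09; 0 0 0 0.09; 0 0 0 0' >/dev/null && python3 ck.py && python3 -m handwheel '0 0 0 0.09; 0 0 0 0.09; 0 0 0 0' >/dev/null && python3 ck.py && python3 -m handwheel '0 0 0 0.09; 0 0 0 0.09; 0 0 0 0' >/dev/null && python3 ck.py && python3 -m handwheel '0 0 0 0.09; 0 0 0 0.09; 0 0 0 0' >/dev/null && python3 ck.py
```

```text
Traceback (most recent call last):
  File "ck.py", line 4, in <module>
    print('yaw %.1f'%np.degrees(np.arctan2(x[1],x[0])),'T',s['wrist_torque'].round(3),'F',s['wrist_force'].round(1),'pos',s['tool_pos'].round(4),'q',s['qpos'].round(2),s['width'].round(4))
                                                                                                                                                                        ^^^^^^^^^^^^^^^^
AttributeError: 'float' object has no attribute 'round'
```

```bash
sed -i "s/s\['width'\].round(4)/round(s['width'],4)/" ck.py; python3 ck.py && python3 -m handwheel '0 0 0 0.09; 0 0 0 0.09; 0 0 0 0' >/dev/null && python3 ck.py && python3 -m handwheel '0 0 0 0.09; 0 0 0 0.09; 0 0 0 0' >/dev/null && python3 ck.py && python3 -m handwheel '0 0 0 0.09; 0 0 0 0.09; 0 0 0 0' >/dev/null && python3 ck.py
```

```text
yaw -136.2 T [ 0.263  0.167 -0.007] F [-1.   0.9  6.6] pos [0.5723 0.065  0.0678] q [ 0.47  0.79 -1.06  1.81  0.8   1.04  1.43] 0.0295
yaw -152.3 T [ 0.148  0.038 -0.026] F [-0.9  0.2  7.4] pos [0.5724 0.0649 0.0678] q [ 0.44  0.76 -1.    1.81  0.76  1.01  1.19] 0.0297
yaw -168.5 T [-0.073  0.013 -0.057] F [-0.4 -0.9  7.9] pos [0.5724 0.0647 0.0678] q [ 0.41  0.73 -0.94  1.81  0.71  0.97  0.94] 0.0294
yaw 175.3 T [-0.342 -0.01   0.309] F [-0.4 -1.1  7.7] pos [0.5724 0.0645 0.0678] q [ 0.38  0.7  -0.87  1.81  0.66  0.94  0.7 ] 0.0295
```

```bash
for i in 1 2 3; do python3 -m handwheel '0 0 0 0' >/dev/null; python3 ck.py; done
```

```text
yaw 175.6 T [-0.453  0.002  0.237] F [ 0.2 -2.6  8.5] pos [0.5724 0.0646 0.0678] q [ 0.38  0.7  -0.87  1.81  0.66  0.94  0.71] 0.0299
yaw 175.6 T [-0.503  0.045  0.248] F [-1.2 -1.2  8.9] pos [0.5725 0.0646 0.0677] q [ 0.38  0.7  -0.87  1.81  0.66  0.94  0.71] 0.0301
yaw 175.6 T [-0.458  0.     0.258] F [-1.8 -1.5  9.7] pos [0.5724 0.0646 0.0677] q [ 0.38  0.7  -0.87  1.81  0.66  0.94  0.71] 0.0298
```

```bash
for i in 1; do python3 -m handwheel '0 0 0 0.03; 0 0 0 0' >/dev/null; python3 ck.py;  python3 -m handwheel '0 0 0 0.03; 0 0 0 0' >/dev/null; python3 ck.py; python3 -m handwheel '0 0 0 0.02; 0 0 0 0' >/dev/null; python3 ck.py;python3 -m handwheel '0 0 0 0' >/dev/null; python3 ck.py; done
```

```text
yaw 172.9 T [-0.481  0.166  0.485] F [-1.6 -2.4  9.5] pos [0.5724 0.0646 0.0677] q [ 0.37  0.7  -0.86  1.81  0.65  0.94  0.67] 0.0293
yaw 170.2 T [-0.474  0.171  0.565] F [-0.8 -2.2  8.6] pos [0.5723 0.0645 0.0677] q [ 0.36  0.69 -0.85  1.81  0.64  0.93  0.63] 0.0297
yaw 168.4 T [-0.508  0.113  0.61 ] F [-0.2 -2.2  8.7] pos [0.5723 0.0646 0.0677] q [ 0.36  0.69 -0.84  1.81  0.64  0.93  0.6 ] 0.0299
yaw 168.5 T [-0.578  0.081  0.575] F [-1.4 -2.4  8.8] pos [0.5723 0.0646 0.0677] q [ 0.36  0.69 -0.84  1.81  0.64  0.93  0.6 ] 0.0296
```

```bash
python3 -m handwheel '0 0 0 0.03; 0 0 0 0' >/dev/null; python3 ck.py;python3 -m handwheel '0 0 0 0; 0 0 0 0' >/dev/null; python3 ck.py;python3 -m handwheel '0 0 0 0; 0 0 0 0' >/dev/null; python3 ck.py
```

```text
yaw 165.7 T [-0.557  0.151  0.621] F [-0.3 -2.   9. ] pos [0.5724 0.0645 0.0677] q [ 0.35  0.69 -0.83  1.82  0.63  0.92  0.56] 0.0296
yaw 165.8 T [-0.535  0.155  0.6  ] F [-0.6 -2.6  9.6] pos [0.5724 0.0645 0.0677] q [ 0.35  0.69 -0.83  1.82  0.63  0.92  0.56] 0.0297
yaw 165.7 T [-0.524  0.114  0.632] F [-0.7 -2.6  9.6] pos [0.5723 0.0645 0.0677] q [ 0.35  0.69 -0.83  1.82  0.63  0.92  0.56] 0.0292
```

```bash
python3 -m handwheel '0 0 0 0; 0 0 0 0; 0 0 0 0; 0 0 0 0' 0.1; python3 ck.py; python3 -m handwheel '0 0 -0.03 0; 0 0 -0.045 0; 0 0 -0.045 0; 0.04 0.0 -0.02 0; 0.045 0 0 0;0.045 0 0 0;0.045 0 0 0; 0.045 0 0 0;0 0 0 0'; python3 - <<'E'
from h import *
t=manip.get_image("top"); s=manip.get_image("scene")
cv2.imwrite("pics/k3.png",np.hstack([crop(t,252,225,56,84,7),crop(s,275,150,56,84,7)]))
E
```

```text
time: 14.7
tool_pos: [0.5716, 0.0648, 0.0665]
tcp_rot: [0.125, 0.992, -0.0, -0.0]
wrist_force: [-0.2, 0.6, 0.6]
width: 0.0502
grip_force: 0.0
yaw 165.6 T [ 0.119 -0.13  -0.043] F [-0.2  0.6  0.6] pos [0.5716 0.0648 0.0665] q [ 0.35  0.69 -0.83  1.82  0.63  0.92  0.56] 0.0502
time: 15.6
tool_pos: [0.3535, 0.1204, 0.2063]
tcp_rot: [0.123, 0.992, -0.002, -0.0]
wrist_force: [1.1, 0.4, -0.1]
width: 0.0502
grip_force: 0.0
```

View pics/k3.png

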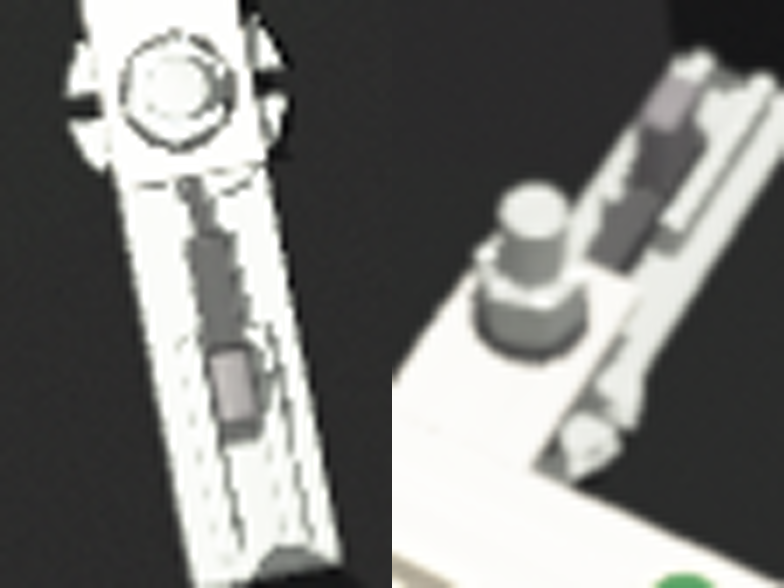

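The key tab has not moved (crop (233,385)). The wheel notches have shifted only by the play, about 2°, which shows the screw is held by the key. The gripper is clear, so I'm handing in.

```bash
python3 -c "
from cell import manip
print(manip.close_job())"
```

```text
the job is handed in; nothing more can be done
None
```

I handed the job in at about 16 s; the hand-in gave no verdict. The key is home, the jam nut is tight at about 0.63 N m by the wrist reading, the wheel moved only about 2° by eye in the camera view, the gripper is clear, and the arm stayed away from the bottle, tip box and tray.

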